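# Park and lock the plating turntable

## Robot

A 6-joint arm with a two-finger parallel gripper is mounted at the origin on a cart in front of the work surface, level with it; the furniture and walls round the work are solid. World frame = base frame: x ahead of the robot, y to its left, z up, the work surface at z = 0. Lengths are in m, angles in degrees, forces in N, time in s.
With the tool pointing down it reaches from about 0.375 to 0.9 m from the base axis. Payload 3.1 kg.
Tool frame: the origin (TCP) lies midway between the tips of the shut fingers; the grasp point (between the pads) lies 19 mm behind it; x points along the fingers, y is the direction in which the jaws open and shut, and the axes are right-handed (so a half turn about x gives the same grasp; the last joint's range is limited). The gripper opens to 87 mm and grips with 3 to 60 N. Pads are 19 mm wide; open, the fingers measure 117 mm over their backs; the gripper's body (75 mm by 190 mm) begins 51 mm behind the grasp point.
Start: joints at [59.444, 30.224, 82.088, -0, 67.689, -10.227], TCP at [0.217, 0.586, 0.223] pointing down, gripper open.
Joint ranges: [-176.69, 176.69], [-43.24, 126.21], [12.49, 139.97], [-82, 262], [0, 151.66], [-163.58, 163.58]. Speed limits (degrees/s): [159.86, 159.86, 180, 180, 180, 180].

## Interface

Orientations are given as a 3x3 rotation matrix whose columns are the frame's x, y, z axes.
In Python, from rig import bot gives the robot as it stands.
- The arm moves only by the tool play_rows, never from a script. Its argument "motion" is a list of rows, each a list of 3 entries, a list of its own where there are three numbers: the shift along the tool's x, y, z in mm, then the turn, a rotation vector about the tool's x, y, z in degrees, then the opening, from 0 (shut) to 1 (fully open). A call has 1 to 8 rows; each row is the pose to reach, as a shift and turn from the pose commanded when the call began, along the tool's axes at that moment; what a row does not reach only later rows make up. A row lasts 1/10 s, in which the tool goes at most 50 mm and 8.59 degrees, less where a joint would pass 70% of its speed; a pose out of reach is approached as far as the arm can. A call with a gripper value outside its range is refused whole. The fingers move at their own pace and stop on an object; the grip force is fixed at half the most. Time passes only in rows, so rows that repeat a pose let the fingers close. It gives the time, the measured TCP pose, the force and the opening at its end, in the units of the state.
- bot.read_state(): the state, without advancing time (a new reading comes with each control period).
- bot.capture(name): name is "side" or "top"; returns a dict with "img" (400x640x3 uint8, blue, green, red), "mtx" (3x3 intrinsics, pixels), "rvec" (rotation vector, rad) and "tvec" (3), from world to camera coordinates, as OpenCV has them. Camera axes: x right, y down, z forward; pixel columns grow to the right and rows downward; lengths in m; the calibration is good to about 2 mm. A picture is of the moment at which its call begins. There is no depth.
- bot.hand_in(): hands the job in, once; it reports no verdict.
The state is a dict: "time_s": time; "joint_positions": joint angles; "qvel": joint speeds; "tau": joint torques, N m; "position": TCP position; "tcp_rot": TCP orientation; "force": force on the tool from outside, world axes, zero at the start; "moment": the same for the moment, N m; "opening": opening from 0.0 (shut) to 1.0 (fully open).
Only numpy, scipy, OpenCV 4.12 (cv2) and the standard library are available. Lean on these libraries where they do the work, as an engineer would, in place of code of your own. Each camera call takes 0.05 s, during which the arm holds its last target.

## Task

The plating turntable is still coasting round with a culture dish on it. Slow its disc by touch so that it comes to rest with the rim notch facing the slot of the lock bracket, leaving the dish in its seat, and only then push the lock bolt fully home into the notch. Do not push the bolt against a turning disc.

Things in the scene. Friction and masses are not known exactly. Their poses are not given: they have to be found in the camera images.
- spinner_base: Grey cast base of a hand-spun turntable for culture dishes, fixed to the bench. Origin on the bench under the disc's vertical axis; z up; its -x axis points from there to the lock bracket, a block 31 mm wide that stands 94 to 152 mm from the axis, its top 56 mm above the bench, with a straight slot, open at the top, in which the bolt slides.
- disc (a joint): Angle of the turning disc (rad), growing anticlockwise seen from above. At every whole turn (0, 2 pi, 4 pi, ...) the notch faces the slot. It starts coasting anticlockwise at 2 to 5 rad/s on a free bearing and would run on for over half a minute; a touch of a few newtons on its top or rim stops it at once. At rest it stays put; a finger resting on it drags it round.
- disc_top (a point): Centre of the disc, on its axis, at the height of its flat top (54 mm above the bench). The disc is aluminium, 164 mm in diameter, 24 mm thick, 1.1 kg, with a finely knurled rim. Its top between the dish (33 mm radius) and the notch's floor (64 mm radius) is flat and unbroken all round: a good place to touch, as is the rim.
- notch (a point): Middle of the mouth of the one notch in the disc's rim: on the rim, 82 mm from the axis, 46 mm above the bench. The notch is 15 mm wide, 18 mm deep towards the axis and cut through the whole thickness; a dark line on the disc's top leads to it.
- slot_mouth (a point): Fixed point of the base where the slot's line meets the rim's circle: 82 mm from the axis towards the bracket, 46 mm above the bench. The notch faces the slot when notch is here.
- bolt (a joint): Travel of the lock bolt (m): 0 drawn back (nose 5 mm clear of the rim), 0.020 fully home, 15 mm inside the notch. A steel bar 10 mm square, its nose tapered to 5 mm over the last 6 mm; it slides straight towards the disc's axis with about 2 N of friction, stays where it is left, and is stopped by the rim unless the notch is in front within about 4 mm.
- bolt_knob (a point): Centre of the bolt's black upright knob, 17 mm in diameter, from 65 to 86 mm above the bench (this point 76 mm); 127 mm from the disc's axis with the bolt drawn back, 107 mm with it home. Behind and beside the knob the bracket is no higher than 56 mm, so a fingertip can push the knob from behind.
- dish: Lidded culture dish, 66 mm in diameter and 16 mm high, lying loose in a 4 mm deep seat of 69 mm diameter in the middle of the disc and turning with it; its top is 66 mm above the bench. Origin at the centre of its underside.
Things that resemble listed ones, but are neither listed nor needed, are in the scene too. What is shaped like the dish but brown, purple or yellow is not meant.

How it is judged:
By the outcome, as a careful person would: the job done as asked, in the order asked, and still so for the second after the job is handed in, with the robot touching nothing.
It also fails if it takes over 45 s, if anything falls off the work surface, if the arm or the gripper's body presses on something with over 40 N, if the wrist force passes 120 N, or if a joint passes its speed limit or range.

## Working session

There is one attempt and no reset: what is moved stays moved. The work goes in short steps, Python scripts to look and compute and a tool call to move; the robot and the scene stay as the last step left them, time stands still between calls to the robot, and variables do not carry over. Pictures are saved under pics/ and viewed, and the job is handed in when it is done.

Besides the shell and the picture viewer there is one more tool, called after "Emit:" by a JSON object that holds its "name" and its "arguments", one argument or row to a line. play_rows: Moves the arm, as the interface text tells. Its arguments: {"type":"object","properties":{"motion":{"type":"array"}},"required":["motion"]}

```bash
ls; mkdir -p pics
python3 - <<'E'
from rig import bot
import cv2
s=bot.read_state(); print(s)
for n in("top","side"):
    c=bot.capture(n); cv2.imwrite(f"pics/{n}0.png",c["img"]); print(n,c["mtx"].tolist(),c["rvec"],c["tvec"])
print(bot.read_state()["time_s"])
E
```

```text
pics
{'time_s': 0.0, 'joint_positions': array([ 5.94448728e+01,  3.02807960e+01,  8.21569665e+01, -1.82298333e-03,
        6.76886975e+01, -1.02270938e+01]), 'qvel': array([ 0.07098573,  0.01028887, -0.02387263,  0.07281908, -0.00566145,
        0.0020407 ]), 'tau': array([ 1.26564151e-03, -4.40049613e+01, -1.76590276e+01,  6.30921288e-02,
        5.83816285e-02, -1.85682702e-04]), 'position': array([0.21671844, 0.58543519, 0.22154879]), 'tcp_rot': array([[-1.09669072e-03,  3.47381943e-01,  9.37723084e-01],
       [-1.91562300e-03,  9.37721198e-01, -3.47383485e-01],
       [-9.99997564e-01, -2.17729616e-03, -3.62937297e-04]]), 'force': array([-0.12985153,  0.14419334, -0.07028865]), 'moment': array([ 0.00256637, -0.00017702,  0.00055957]), 'opening': 1.0025603604868256}
top [[416.168676742486, 0.0, 317.4685089448692], [0.0, 416.168676742486, 204.08359498647582], [0.0, 0.0, 1.0]] [ 2.14736918 -2.01949104  0.25017416] [-0.0132636   0.52518179  0.78601087]
side [[413.74606344052825, 0.0, 327.33484155361276], [0.0, 413.74606344052825, 209.53442150241796], [0.0, 0.0, 1.0]] [ 0.10255674  2.61922472 -1.6675305 ] [0.48987396 0.05679104 0.92049796]
0.1
```

View pics/top0.png

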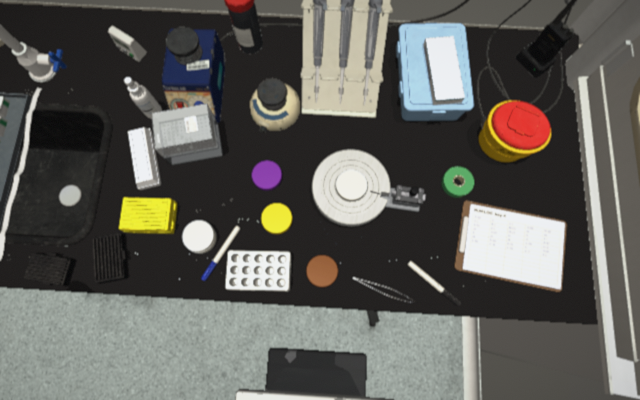

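View pics/side0.png

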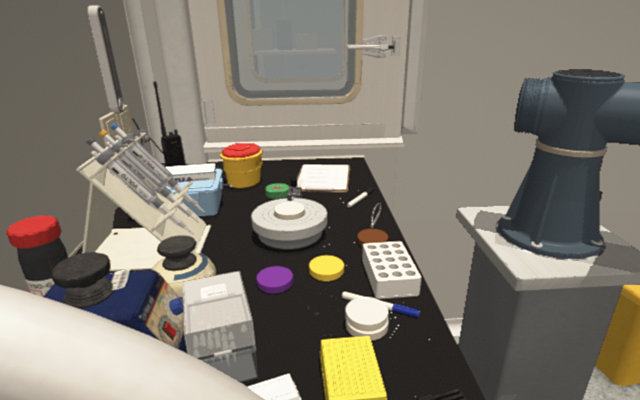

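The top picture shows the turntable at about (351,187) with its bracket to the right at (405,197). A white round item at (199,237) is not on the turntable, so it isn't the dish meant. Next I'll measure the disc and get an enlarged crop.

```bash
cat > h.py <<'E'
import numpy as np, cv2
from rig import bot
def cast(c,uv,z):
    R,_=cv2.Rodrigues(np.array(c["rvec"],float)); t=np.array(c["tvec"],float).ravel()
    C=-R.T@t
    uv=np.atleast_2d(np.array(uv,float))
    d=(np.linalg.inv(c["mtx"])@np.c_[uv,np.ones(len(uv))].T).T@R
    return C+d*((z-C[2])/d[:,2])[:,None]
def proj(c,P):
    return cv2.projectPoints(np.atleast_2d(np.array(P,float)),np.array(c["rvec"],float),np.array(c["tvec"],float),np.array(c["mtx"]),None)[0].reshape(-1,2)
def crop(img,x0,x1,y0,y1,k,name):
    cv2.imwrite(name,cv2.resize(img[y0:y1,x0:x1],None,fx=k,fy=k,interpolation=cv2.INTER_CUBIC))
E
python3 - <<'E'
from h import *
c=bot.capture("top"); img=c["img"]; crop(img,300,440,140,240,5.5,"pics/tc1.png")
g=img.min(2); hsv=cv2.cvtColor(img,cv2.COLOR_BGR2HSV)
m=((hsv[...,2]>90)&(hsv[...,1]<50)).astype(np.uint8)
m[:, :300]=0;m[:,395:]=0;m[:140]=0;m[235:]=0
cs,_=cv2.findContours(m,cv2.RETR_EXTERNAL,cv2.CHAIN_APPROX_NONE)
k=max(cs,key=cv2.contourArea); print(cv2.boundingRect(k),cv2.contourArea(k))
P=cast(c,k[:,0],0.054)
(x,y),r=cv2.minEnclosingCircle(P[:,:2].astype(np.float32));print(x,y,r)
print(cast(c,[(351,187)],.054),cast(c,[(405,197)],.056), bot.read_state()["time_s"])
R,_=cv2.Rodrigues(c["rvec"]);print(-R.T@c["tvec"].ravel())
E
```

```text
(312, 149, 83, 77) 4692.5
0.5690736770629883 -0.0561288446187973 0.09150033444166183
[[ 0.56919281 -0.04873842  0.054     ]] [[ 0.55375478 -0.16154434  0.056     ]] 0.15
[0.31538807 0.00385213 0.89124657]
```

View pics/tc1.png

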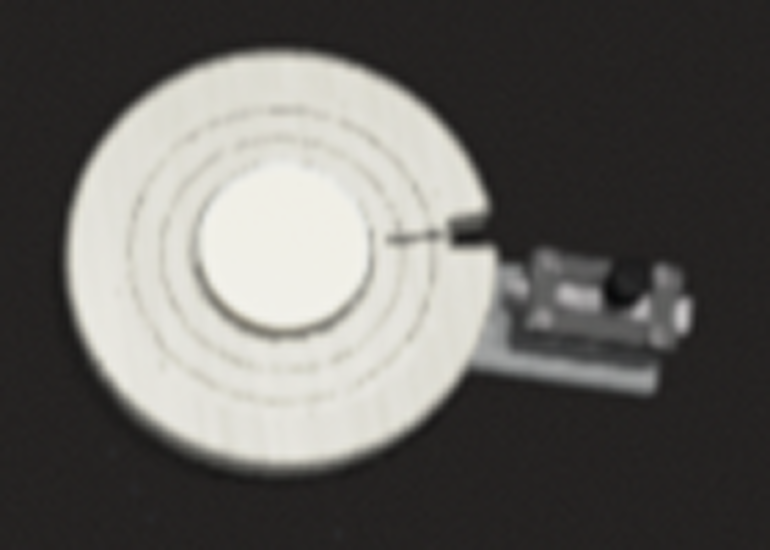

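The crop shows the disc centre at about px (351,187) and the notch at about px (388,182), a few degrees past the bracket. The knob is at about px (414,191). Next I'll fit the geometry and measure the disc speed.

```bash
cat >> h.py <<'E'
def notch_angle(c,ctr,r0=.066,r1=.080,thr=110):
    # world angles of dark pixels on the top annulus
    th=np.radians(np.arange(0,360,.5)); rs=np.linspace(r0,r1,6)
    P=np.array([[ctr[0]+r*np.cos(t),ctr[1]+r*np.sin(t),.054] for t in th for r in rs])
    uv=proj(c,P).astype(np.float32)
    g=cv2.cvtColor(c["img"],cv2.COLOR_BGR2GRAY)
    v=cv2.remap(g,uv[:,0].reshape(len(th),-1),uv[:,1].reshape(len(th),-1),cv2.INTER_LINEAR).astype(float).mean(1)
    i=v<thr; w=np.clip(150-v,0,None)*(v<150)
    a=np.angle((w*np.exp(1j*th)).sum()) if i.any() else np.nan
    return np.degrees(a),i.sum()*.5,v.min()
E
python3 - <<'E'
from h import *
c=bot.capture("top"); img=c["img"]
hsv=cv2.cvtColor(img,cv2.COLOR_BGR2HSV)
m=((hsv[...,2]>150)&(hsv[...,1]<50)).astype(np.uint8)
m[:, :300]=0;m[:,391:]=0;m[:140]=0;m[235:]=0
cs,_=cv2.findContours(m,cv2.RETR_EXTERNAL,cv2.CHAIN_APPROX_NONE)
k=max(cs,key=cv2.contourArea)
P=cast(c,k[:,0]*1.0,0.054)[:,:2]
ctr=np.array([.569,-.049])
for _ in range(10):
    d=np.hypot(*(P-ctr).T); Q=P[(abs(d-.082)<.004)]
    s=np.linalg.lstsq(np.c_[2*Q,np.ones(len(Q))],(Q**2).sum(1),rcond=None)[0]; ctr=s[:2]
print("ctr",ctr,"r",np.sqrt(s[2]+ctr@ctr),len(Q),len(P))
for uv,z in [((300+630/5.5,140+275/5.5),.086),((300+540/5.5,140+255/5.5),.056),((300+541/5.5,140+322/5.5),.056),((300+668/5.5,140+268/5.5),.056),((300+668/5.5,140+340/5.5),.056)]:
    p=cast(c,uv,z)[0,:2]-ctr; print(z,p+ctr,np.hypot(*p)*1000,np.degrees(np.arctan2(p[1],p[0])))
t0=bot.read_state()["time_s"]; print("t",t0-.05,notch_angle(c,ctr))
for i in range(5):
    t=bot.read_state()["time_s"];c=bot.capture("top");print(t,notch_angle(c,ctr))
cs=bot.capture("side");np.save("ctr.npy",ctr)
u=proj(cs,[[*ctr,.054]])[0];print(u);x,y=map(int,u);crop(cs["img"],x-60,x+60,y-50,y+40,6,"pics/sc1.png")
E
```

```text
ctr [ 0.57180264 -0.04841586] r 0.0808097814190964 208 230
0.086 [ 0.56098324 -0.17462498] 126.67202832935546 -94.89975780041462
0.056 [ 0.57598252 -0.1470832 ] 98.75583509809874 -87.57420998671125
0.056 [ 0.54958451 -0.14782716] 101.86388937894282 -102.59839082027024
0.056 [ 0.57378351 -0.19566134] 147.25880270415684 -89.22925705273808
0.056 [ 0.54546958 -0.19566583] 149.5860372740705 -100.13915843866152
t 0.15000000000000002 (np.float64(-67.86326786963778), np.float64(8.0), np.float64(38.0))
0.2 (np.float64(-56.24988107739504), np.float64(8.5), np.float64(36.5))
0.25 (np.float64(-44.56548392270801), np.float64(8.5), np.float64(37.166666666666664))
0.3 (np.float64(-32.987616720379265), np.float64(8.5), np.float64(40.0))
0.35 (np.float64(-21.52321083503285), np.float64(9.5), np.float64(45.333333333333336))
0.4 (np.float64(-10.016444594269938), np.float64(9.5), np.float64(44.0))
[288.78352572 213.4496731 ]
```

View pics/sc1.png

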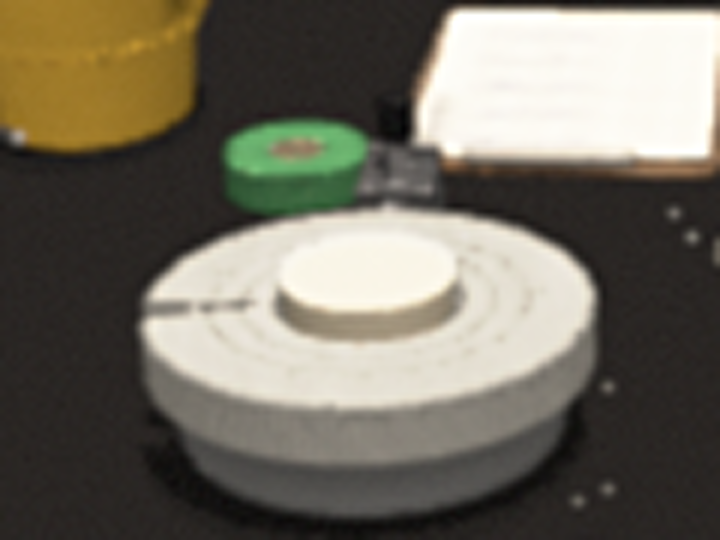

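Disc centre is (0.572,−0.048) with fitted radius 81 mm, which agrees with the 82 mm given. Knob radius is 127 mm as stated, slot direction about −95°, and speed about 230°/s (4 rad/s). I'll move over the near annulus with the fingers shut; the current yaw already puts the narrow side radial.

Emit:
{"name": "play_rows", "arguments": {
  "motion": [
    [[0,-235,250],[0,0,0],0],
    [[0,-235,250],[0,0,0],0],
    [[30,-471,504],[0,0,0],0],
    [[60,-471,504],[0,0,0],0],
    [[110,-471,504],[0,0,0],0],
    [[110,-471,504],[0,0,0],0],
    [[110,-471,504],[0,0,0],0],
    [[110,-471,504],[0,0,0],0]
  ]
}}

```text
time_s: 1.3
position: [0.395, 0.2308, 0.174]
tcp_rot: [[0.001, 0.347, 0.938], [0.0, 0.938, -0.347], [-1.0, 0.001, 0.001]]
force: [0.8, 0.0, -0.1]
opening: 0.361
```

Emit:
{"name": "play_rows", "arguments": {
  "motion": [
    [[10,-200,214],[0,0,0],0],
    [[30,-200,214],[0,0,0],0],
    [[50,-200,214],[0,0,0],0],
    [[64,-200,214],[0,0,0],0],
    [[64,-200,214],[0,0,0],0],
    [[64,-200,214],[0,0,0],0],
    [[64,-200,214],[0,0,0],0],
    [[64,-200,214],[0,0,0],0]
  ]
}}

```text
time_s: 2.1
position: [0.5254, -0.0306, 0.1094]
tcp_rot: [[-0.001, 0.35, 0.937], [0.001, 0.937, -0.35], [-1.0, 0.0, -0.001]]
force: [0.3, -0.4, -0.1]
opening: 0.009
```

Run:
```python
from h import *
s=bot.read_state();print(s["time_s"],s["position"],s["force"],s["opening"])
c=bot.capture("top");crop(c["img"],280,440,130,250,5,"pics/tc2.png")
c=bot.capture("side");crop(c["img"],220,380,130,250,5,"pics/sc2.png")
```

```text
2.1 [ 0.52537359 -0.0305545   0.10942773] [ 0.32411859 -0.42110209 -0.08004515] 0.009083496172762289
```

View pics/tc2.png

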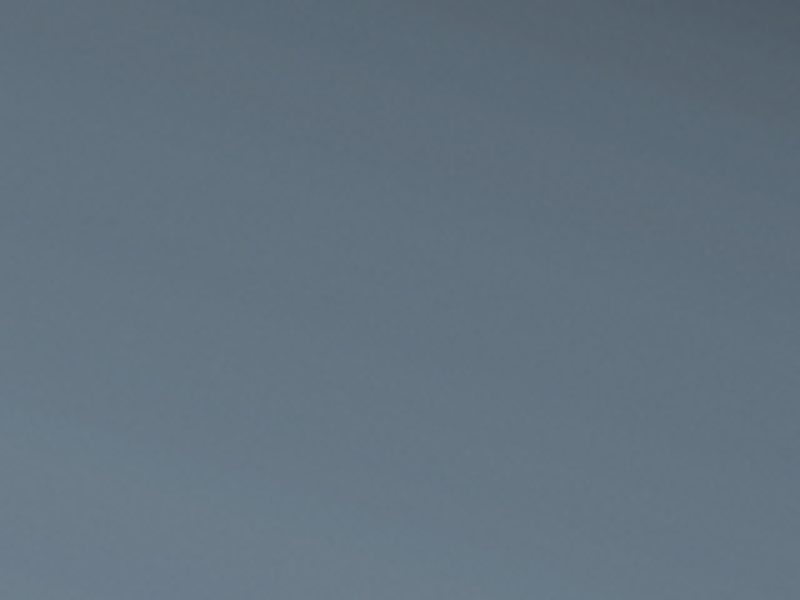

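View pics/sc2.png

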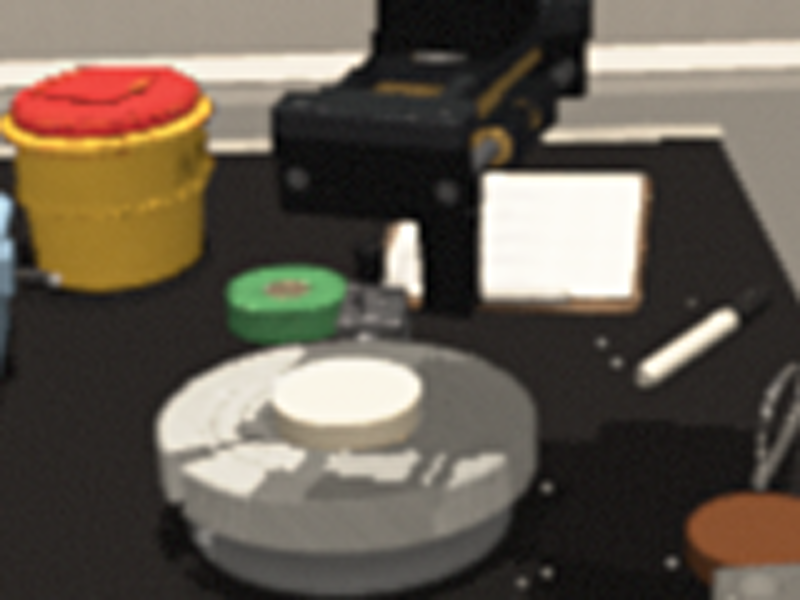

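The top view is fully blocked by the forearm. The side view shows the closed fingertips above the near side of the disc, clear of the dish. I'll descend.

Emit:
{"name": "play_rows", "arguments": {
  "motion": [
    [[25,0,0],[0,0,0],0],
    [[46,0,0],[0,0,0],0],
    [[51,0,0],[0,0,0],0],
    [[52,0,0],[0,0,0],0],
    [[52,0,0],[0,0,0],0]
  ]
}}

```text
time_s: 2.7
position: [0.5255, -0.0287, 0.0587]
tcp_rot: [[0.001, 0.346, 0.938], [-0.0, 0.938, -0.346], [-1.0, 0.0, 0.001]]
force: [-0.1, -0.1, -0.2]
opening: 0.005
```

Emit:
{"name": "play_rows", "arguments": {
  "motion": [
    [[3,0,0],[0,0,0],0],
    [[4,0,0],[0,0,0],0],
    [[5,0,0],[0,0,0],0]
  ]
}}

```text
time_s: 3.0
position: [0.5256, -0.0299, 0.0543]
tcp_rot: [[0.001, 0.347, 0.938], [-0.001, 0.938, -0.347], [-1.0, -0.0, 0.001]]
force: [-2.1, 2.2, 17.6]
opening: 0.006
```

```bash
cat > look.py <<'E'
from h import *
import sys
ctr=np.load("ctr.npy")
s=bot.read_state();print(s["time_s"],s["position"].round(4),s["force"].round(1))
c=bot.capture("side");crop(c["img"],220,380,130,250,5,"pics/%s.png"%sys.argv[1]);s=bot.read_state();print(s["force"].round(1))
print("proj ctr",proj(c,[[*ctr,.054]]))
# predicted crop px of dark line (r 40-62) every 15 deg
E
python3 look.py sc3
```

```text
3.0 [ 0.5256 -0.0299  0.0543] [-2.1  2.2 17.6]
[-1.2  1.4  9. ]
proj ctr [[288.78352572 213.4496731 ]]
```

View pics/sc3.png

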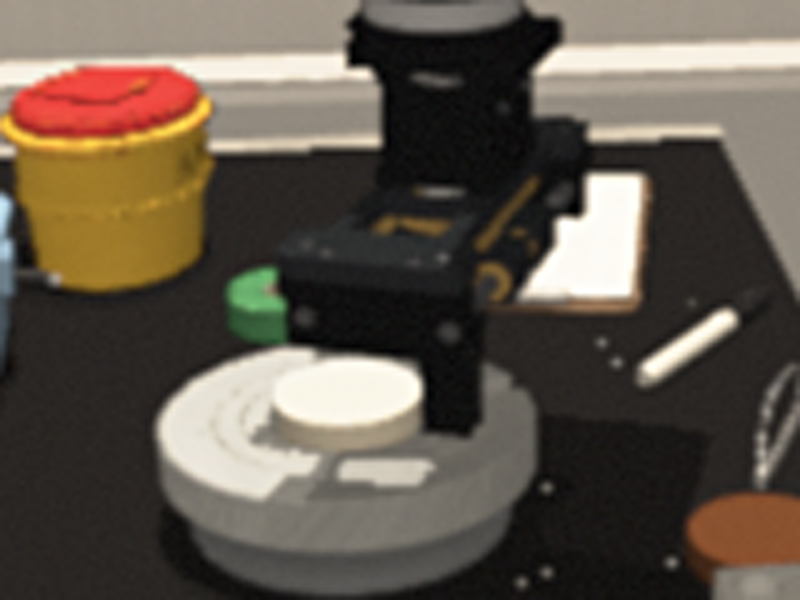

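Emit:
{"name": "play_rows", "arguments": {
  "motion": [
    [[0,0,0],[0,0,0],0],
    [[0,0,0],[0,0,0],0],
    [[-3,0,0],[0,0,0],0],
    [[-20,0,0],[0,0,0],0],
    [[-60,0,0],[0,0,0],0],
    [[-100,0,0],[0,0,0],0]
  ]
}}

```text
time_s: 3.65
position: [0.5245, -0.0294, 0.1534]
tcp_rot: [[-0.002, 0.348, 0.938], [0.001, 0.938, -0.348], [-1.0, -0.0, -0.002]]
force: [1.5, 0.3, 0.0]
opening: 0.004
```

```bash
python3 look.py sc4; python3 look.py sc5
```

```text
3.65 [ 0.5245 -0.0294  0.1534] [1.5 0.3 0. ]
[1.5 0.3 1.7]
proj ctr [[288.78352572 213.4496731 ]]
3.7 [ 0.5288 -0.0303  0.16  ] [1.5 0.3 1.7]
[ 0.9 -0.1  0.5]
proj ctr [[288.78352572 213.4496731 ]]
```

View pics/sc4.png

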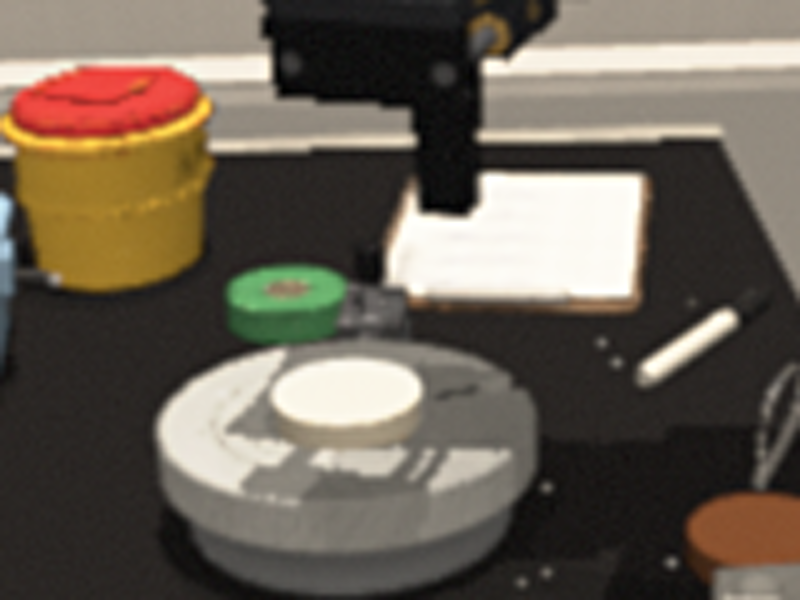

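The side view shows the dark line at crop (455,390), running to the notch at crop (515,383) on the back right of the disc. I'll cast these to z=54 mm and check that the disc is at rest.

Run:
```python
from h import *
ctr=np.load("ctr.npy")
for i in range(2):
    t=bot.read_state()["time_s"];c=bot.capture("side")
    for q in [(440,395),(475,385),(515,383)]:
        p=cast(c,(220+q[0]/5,130+q[1]/5),.054)[0,:2]-ctr; print(t,np.hypot(*p)*1e3,np.degrees(np.arctan2(p[1],p[0])))
    crop(c["img"],285,335,190,225,14,f"pics/sd{i}.png")
```

```text
3.75 46.81783042803448 -155.5332169905792
3.75 65.35844947073812 -153.93763268159583
3.75 82.2443709967138 -159.1315179962153
3.8 46.81783042803448 -155.5332169905792
3.8 65.35844947073812 -153.93763268159583
3.8 82.2443709967138 -159.1315179962153
```

View pics/sd1.png

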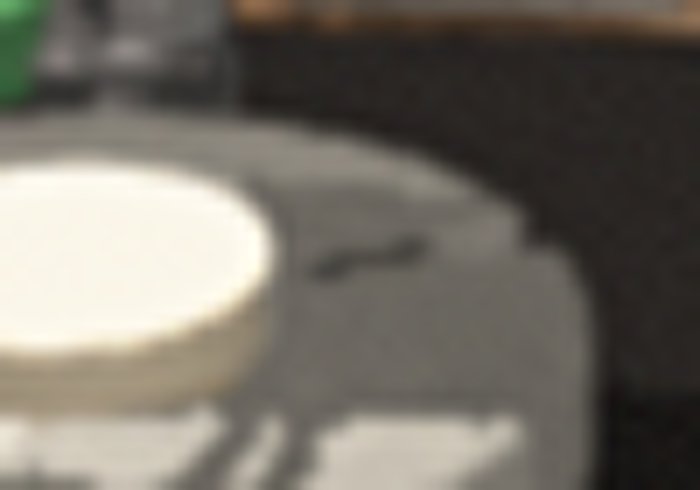

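Both shots agree: the disc is at rest with its notch at about −156°. It needs about +61° anticlockwise. I'll press again at the same spot and drag it round in an arc.

Emit:
{"name": "play_rows", "arguments": {
  "motion": [
    [[45,0,0],[0,0,0],0],
    [[85,0,0],[0,0,0],0],
    [[96,0,0],[0,0,0],0],
    [[98,0,0],[0,0,0],0],
    [[99,0,0],[0,0,0],0],
    [[100,0,0],[0,0,0],0],
    [[100,0,0],[0,0,0],0]
  ]
}}

```text
time_s: 4.55
position: [0.5215, -0.0281, 0.0543]
tcp_rot: [[-0.008, 0.347, 0.938], [0.002, 0.938, -0.347], [-1.0, -0.001, -0.008]]
force: [-7.8, 1.5, 18.2]
opening: 0.004
```

Emit:
{"name": "play_rows", "arguments": {
  "motion": [
    [[-0.5,0,0],[0,0,0],0],
    [[-0.5,-4.4,0.1],[-5,0,0],0],
    [[-0.5,-8.7,0.6],[-10,0,0],0],
    [[-0.5,-13,1.4],[-15,0,0],0],
    [[-0.5,-17.2,2.6],[-20,0,0],0],
    [[-0.5,-21.2,4.2],[-25,0,0],0],
    [[-0.5,-25.2,6.1],[-30,0,0],0],
    [[-0.5,-25.2,6.1],[-30,0,0],0]
  ]
}}

```text
time_s: 5.35
position: [0.5187, -0.0553, 0.0543]
tcp_rot: [[-0.007, -0.17, 0.985], [0.001, 0.985, 0.17], [-1.0, 0.002, -0.007]]
force: [-7.2, -0.7, 14.7]
opening: 0.008
```

```bash
python3 look.py sc6
```

```text
5.35 [ 0.5187 -0.0553  0.0543] [-7.2 -0.7 14.7]
[-6.4 -1.3 14.2]
proj ctr [[288.78352572 213.4496731 ]]
```

View pics/sc6.png

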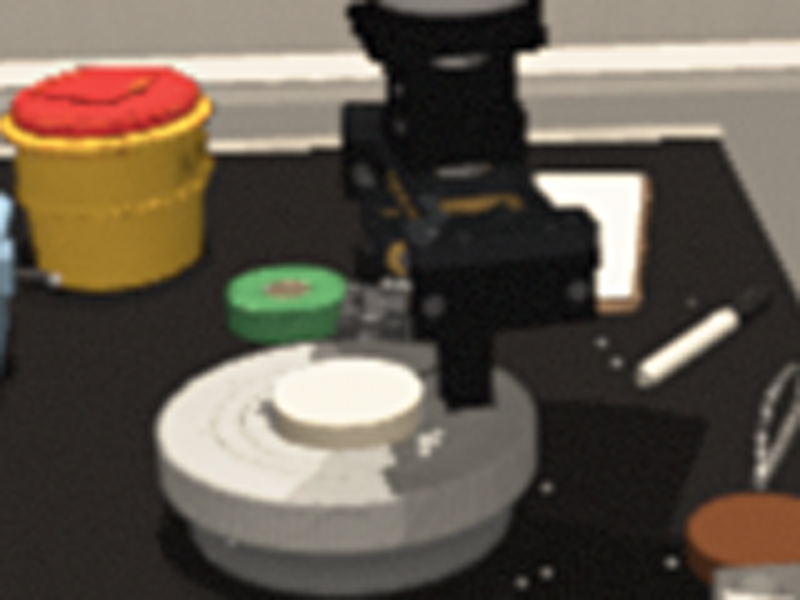

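The fingertip has moved round by about 29°, so I'll continue the arc.

Emit:
{"name": "play_rows", "arguments": {
  "motion": [
    [[0,-4.4,0.1],[-5,0,0],0],
    [[0,-8.7,0.6],[-10,0,0],0],
    [[0,-13,1.4],[-15,0,0],0],
    [[0,-17.2,2.6],[-20,0,0],0],
    [[0,-21.2,4.2],[-25,0,0],0],
    [[0,-25.2,6.1],[-30,0,0],0],
    [[0,-26,6.5],[-31,0,0],0],
    [[0,-26,6.5],[-31,0,0],0]
  ]
}}

```text
time_s: 6.2
position: [0.5317, -0.0809, 0.0544]
tcp_rot: [[-0.003, -0.653, 0.758], [-0.001, 0.758, 0.653], [-1.0, 0.001, -0.003]]
force: [-5.2, -4.0, 11.8]
opening: 0.009
```

```bash
python3 look.py sc7
```

```text
6.2 [ 0.5317 -0.0809  0.0544] [-5.2 -4.  11.8]
[-4.8 -5.1 10. ]
proj ctr [[288.78352572 213.4496731 ]]
```

View pics/sc7.png

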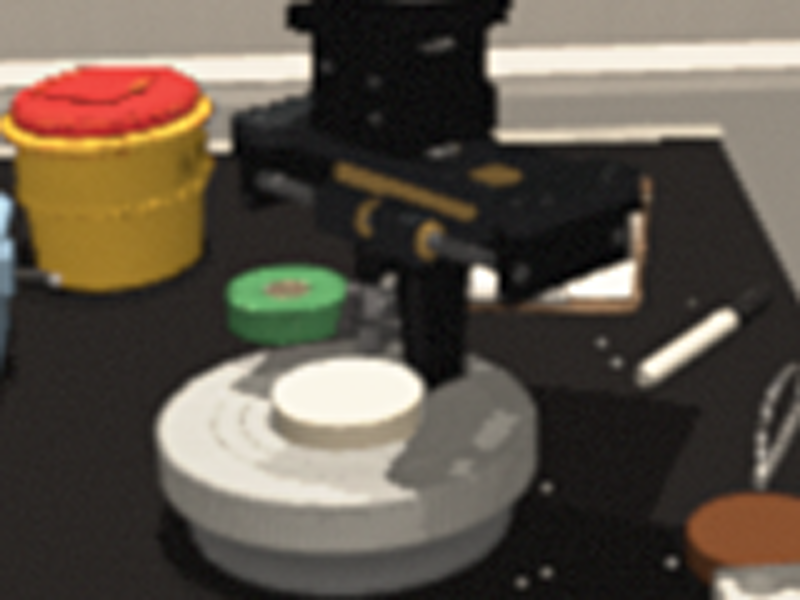

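Fingertip is at 219°, so the disc should have turned about 61°. I'll lift off and swing aside towards −y so the top camera can see, undoing the turn at the same time so that tool y lies along the push direction.

Emit:
{"name": "play_rows", "arguments": {
  "motion": [
    [[-3,0,0],[0,0,0],0],
    [[-40,0,0],[0,0,0],0],
    [[-90,0,0],[0,0,0],0],
    [[-130,-30,-35],[8,0,0],0],
    [[-140,-65,-70],[16,0,0],0],
    [[-140,-97,-107],[24,0,0],0],
    [[-140,-130,-145],[32,0,0],0],
    [[-140,-162,-180],[40,0,0],0]
  ]
}}

```text
time_s: 7.05
position: [0.5023, -0.3147, 0.1936]
tcp_rot: [[-0.0, -0.006, 1.0], [0.001, 1.0, 0.006], [-1.0, 0.001, -0.0]]
force: [1.2, -0.7, -1.0]
opening: 0.007
```

Run:
```python
from h import *
ctr=np.load("ctr.npy")
t=bot.read_state()["time_s"];c=bot.capture("top");crop(c["img"],280,440,130,250,5,"pics/tc8.png");print(t,notch_angle(c,ctr))
t=bot.read_state();c=bot.capture("top");print(t["time_s"],t["position"],notch_angle(c,ctr))
```

```text
7.05 (np.float64(132.0833541557054), np.float64(171.5), np.float64(107.0))
7.1 [ 0.50224862 -0.32437904  0.19378467] (np.float64(nan), np.float64(0.0), np.float64(110.33333333333333))
```

View pics/tc8.png

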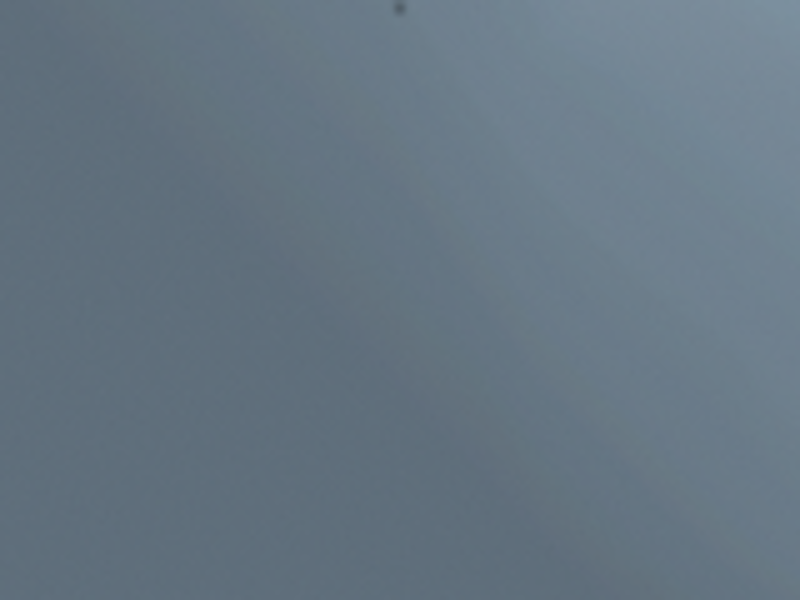

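Run:
```python
from h import *
c=bot.capture("top");cv2.imwrite("pics/t9.png",c["img"])
c=bot.capture("side");crop(c["img"],220,380,130,250,5,"pics/s9.png")
print(bot.read_state()["joint_positions"].round(1))
```

```text
[ -42.8   29.8   88.6    0.    61.7 -133.4]
```

View pics/t9.png

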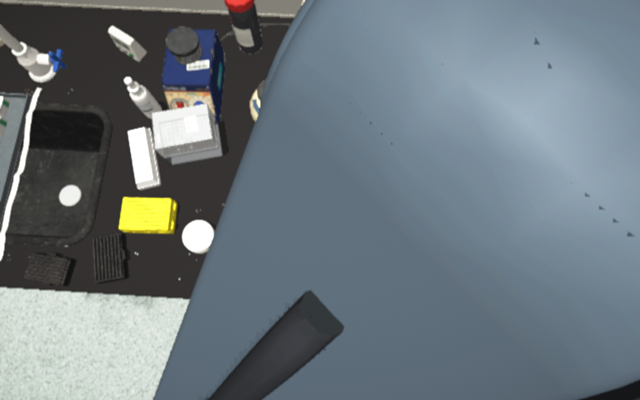

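View pics/s9.png

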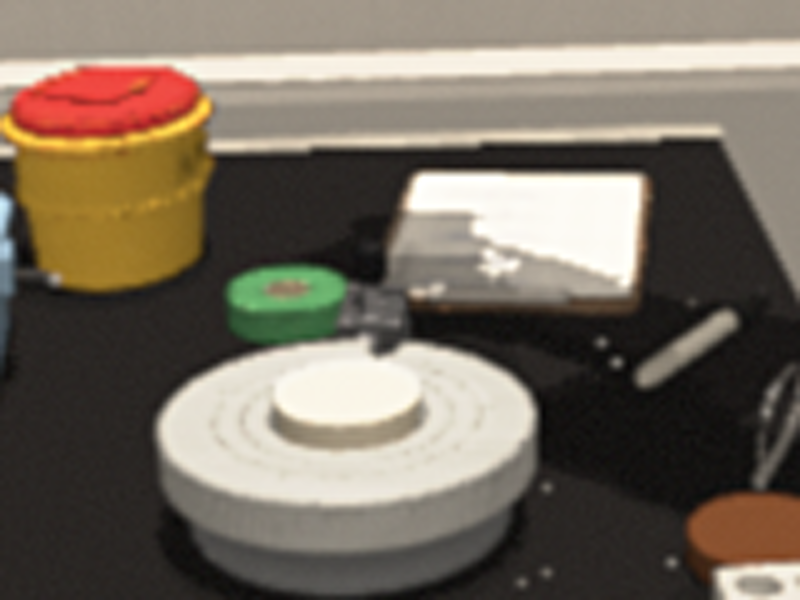

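The forearm still blocks the top camera. In the side view the notch shows dark at crop (385,345), right in front of the bracket at (375,315). I'll measure it against the slot line.

Run:
```python
from h import *
ctr=np.load("ctr.npy")
c=bot.capture("side");crop(c["img"],280,310,185,215,20,"pics/sd9.png")
for a in (-91,-93,-95,-97,-99):
    d=np.array([np.cos(np.radians(a)),np.sin(np.radians(a))])
    print(a,[((proj(c,[[*(ctr+r*d),.054]])[0]-[280,185])*20).round(0).tolist() for r in (.045,.064,.082)], ((proj(c,[[*(ctr+.127*d),.086]])[0]-[280,185])*20).round(0))
```

```text
-91 [[186.0, 399.0], [191.0, 332.0], [195.0, 270.0]] [ 192. -119.]
-93 [[200.0, 399.0], [210.0, 331.0], [219.0, 270.0]] [ 229. -120.]
-95 [[214.0, 399.0], [229.0, 331.0], [243.0, 269.0]] [ 265. -120.]
-97 [[228.0, 399.0], [248.0, 331.0], [267.0, 270.0]] [ 302. -120.]
-99 [[241.0, 399.0], [267.0, 332.0], [291.0, 270.0]] [ 338. -119.]
```

View pics/sd9.png

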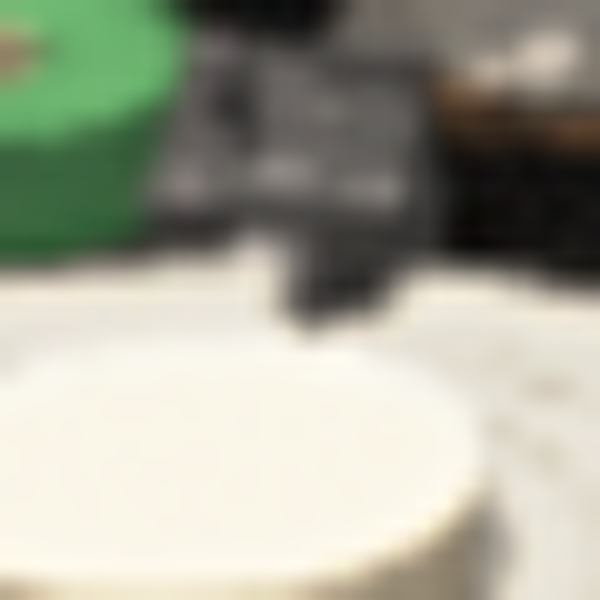

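At this enlargement the notch mouth is at about (340,270) and its floor at about (320,325). That gives −103 to −104°, about 8° short of the slot at −95/−96°. I'll go back for a small correcting drag, touching at 180°.

Emit:
{"name": "play_rows", "arguments": {
  "motion": [
    [[10,50,4],[0,0,0],0],
    [[20,100,8],[0,0,0],0],
    [[30,150,12],[0,0,0],0],
    [[40,200,16],[0,0,0],0],
    [[60,248,20],[0,0,0],0],
    [[90,276,20],[0,0,0],0],
    [[125,276,20],[0,0,0],0],
    [[134,276,20],[0,0,0],0]
  ]
}}

```text
time_s: 8.1
position: [0.5164, -0.0332, 0.0568]
tcp_rot: [[-0.007, -0.017, 1.0], [0.002, 1.0, 0.017], [-1.0, 0.002, -0.007]]
force: [-1.0, 0.2, -0.2]
opening: 0.004
```

Emit:
{"name": "play_rows", "arguments": {
  "motion": [
    [[0,0,0],[0,0,0],0],
    [[0,0,0],[0,0,0],0],
    [[0,0,0],[0,0,0],0]
  ]
}}

```text
time_s: 8.4
position: [0.5209, -0.038, 0.0609]
tcp_rot: [[0.003, -0.011, 1.0], [-0.001, 1.0, 0.011], [-1.0, -0.001, 0.003]]
force: [0.1, -0.8, -0.3]
opening: 0.002
```

Emit:
{"name": "play_rows", "arguments": {
  "motion": [
    [[3,0,0],[0,0,0],0],
    [[5,0,0],[0,0,0],0],
    [[6.5,0,0],[0,0,0],0],
    [[7.5,0,0],[0,0,0],0],
    [[7.5,0,0],[0,0,0],0],
    [[7.5,0,0],[0,0,0],0]
  ]
}}

```text
time_s: 9.0
position: [0.5201, -0.0376, 0.0543]
tcp_rot: [[0.002, -0.011, 1.0], [-0.001, 1.0, 0.011], [-1.0, -0.001, 0.002]]
force: [-3.3, 0.1, 18.1]
opening: 0.006
```

Emit:
{"name": "play_rows", "arguments": {
  "motion": [
    [[-0.5,-1.8,-0.3],[-2,0,0],0],
    [[-0.5,-3.6,-0.6],[-4,0,0],0],
    [[-0.5,-5.5,-0.8],[-6,0,0],0],
    [[-0.5,-7.3,-1],[-8,0,0],0],
    [[-0.5,-7.3,-1],[-8,0,0],0],
    [[-0.5,-7.3,-1],[-8,0,0],0]
  ]
}}

```text
time_s: 9.6
position: [0.5191, -0.0449, 0.0543]
tcp_rot: [[0.002, -0.15, 0.989], [-0.001, 0.989, 0.15], [-1.0, -0.001, 0.001]]
force: [-2.0, -0.5, 14.1]
opening: 0.008
```

Run:
```python
from h import *
c=bot.capture("side");crop(c["img"],280,310,185,215,20,"pics/sd10.png")
```

```text
(no output)
```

View pics/sd10.png

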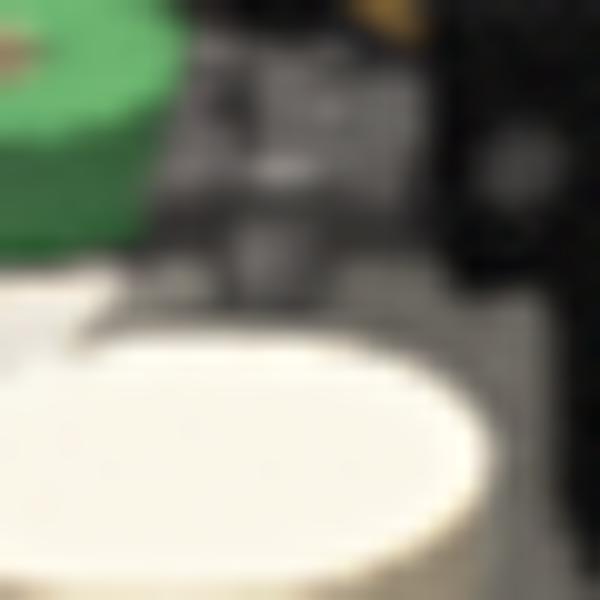

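The notch, at about x 225–330 in the crop, now straddles the bolt nose at about (270,250). I'll lift off and move high to behind the knob, turning so tool y lies along the bolt line, then recheck.

Emit:
{"name": "play_rows", "arguments": {
  "motion": [
    [[-2,0,0],[0,0,0],0],
    [[-30,0,0],[0,0,0],0],
    [[-70,0,0],[0,0,0],0],
    [[-100,-35,2],[3,0,0],0],
    [[-100,-80,4],[6,0,0],0],
    [[-100,-125,7],[9,0,0],0],
    [[-100,-165,9],[12,0,0],0],
    [[-100,-182,10],[13.6,0,0],0]
  ]
}}

```text
time_s: 10.45
position: [0.557, -0.2271, 0.1526]
tcp_rot: [[0.002, 0.091, 0.996], [-0.002, 0.996, -0.091], [-1.0, -0.002, 0.002]]
force: [0.8, 0.7, 0.1]
opening: 0.002
```

Run:
```python
from h import *
c=bot.capture("side");crop(c["img"],280,310,185,215,20,"pics/sd11.png");crop(c["img"],220,380,130,250,5,"pics/s11.png")
for i in range(3): c=bot.capture("side")
crop(c["img"],280,310,185,215,20,"pics/sd12.png")
s=bot.read_state();print(s["time_s"],s["position"],s["tcp_rot"].round(3).tolist())
```

```text
10.65 [ 0.55497113 -0.2214639   0.15175634] [[-0.002, 0.086, 0.996], [0.002, 0.996, -0.086], [-1.0, 0.002, -0.002]]
```

View pics/s11.png

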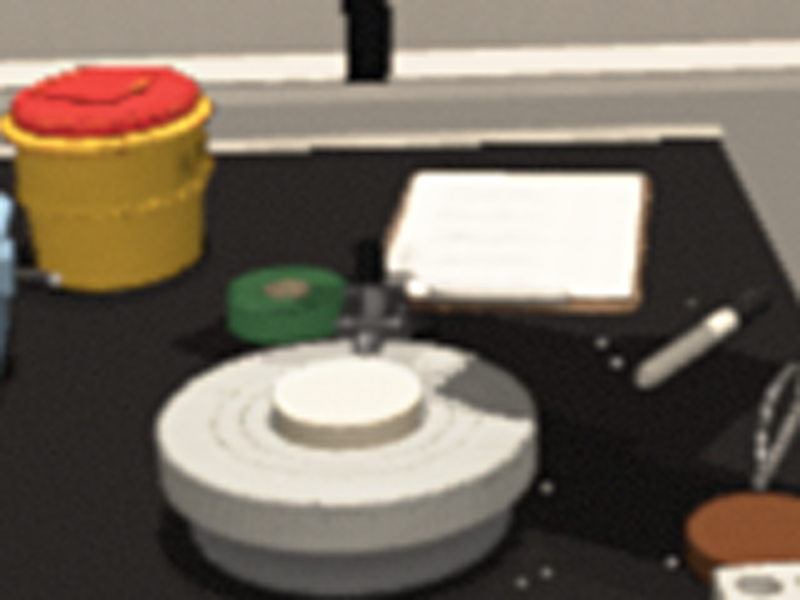

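View pics/sd12.png

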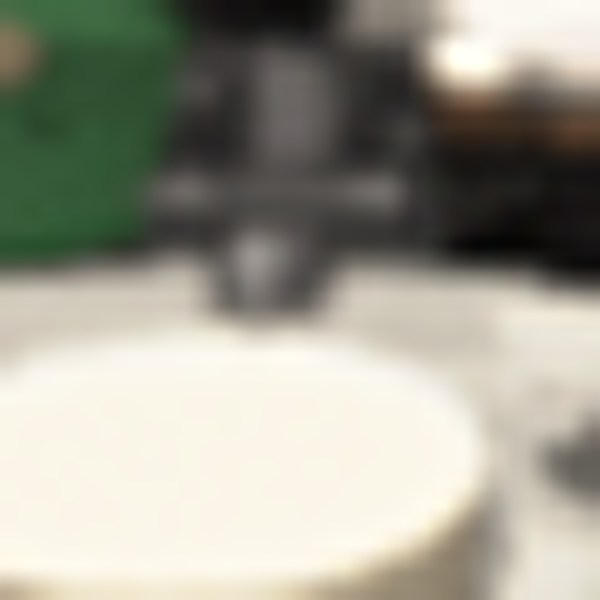

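The notch mouth spans about x 212–335 in the crop (centre 273), and the bolt centre is about 268. They are aligned within about 1°. Before descending I'll check that the disc is still and that the green tape is clear.

Run:
```python
from h import *
a=cv2.imread("pics/sd11.png").astype(int)
c=bot.capture("side"); b=cv2.resize(c["img"][185:215,280:310],None,fx=20,fy=20,interpolation=cv2.INTER_CUBIC).astype(int)
print(abs(a-b)[220:340,180:360].mean())
cs=bot.capture("top"); im=cv2.imread("pics/top0.png")
h=cv2.cvtColor(im,cv2.COLOR_BGR2HSV); m=cv2.inRange(h,(45,80,40),(85,255,255)); m[:,:430]=0;m[:,480:]=0
ys,xs=np.nonzero(m); 
P=cast(cs,np.c_[xs,ys],.025); print(P.min(0),P.max(0))
s=bot.read_state();print(s["time_s"],s["position"],s["force"])
```

```text
0.7667746913580247
[ 0.56916466 -0.31727492  0.025     ] [ 0.64076926 -0.24550378  0.025     ]
10.75 [ 0.55510512 -0.22055349  0.1519728 ] [-0.87372409  0.25463182 -0.52243818]
```

Emit:
{"name": "play_rows", "arguments": {
  "motion": [
    [[30,0,1.5],[0,0,0],0],
    [[60,0,1.5],[0,0,0],0],
    [[80,0,1.5],[0,0,0],0],
    [[87,0,1.5],[0,0,0],0],
    [[87,10,1.5],[0,0,0],0],
    [[87,15,1.5],[0,0,0],0],
    [[87,15,1.5],[0,0,0],0]
  ]
}}

```text
time_s: 11.45
position: [0.5595, -0.2068, 0.0667]
tcp_rot: [[0.001, 0.084, 0.996], [-0.001, 0.996, -0.084], [-1.0, -0.001, 0.002]]
force: [0.2, 0.1, 0.2]
opening: 0.007
```

Run:
```python
from h import *
c=bot.capture("side");crop(c["img"],260,330,170,225,11,"pics/s13.png")
s=bot.read_state();print(s["time_s"],s["position"],s["force"])
```

```text
11.5 [ 0.55963871 -0.20747838  0.06672037] [ 0.11748969 -0.11048246  0.74876528]
```

View pics/s13.png

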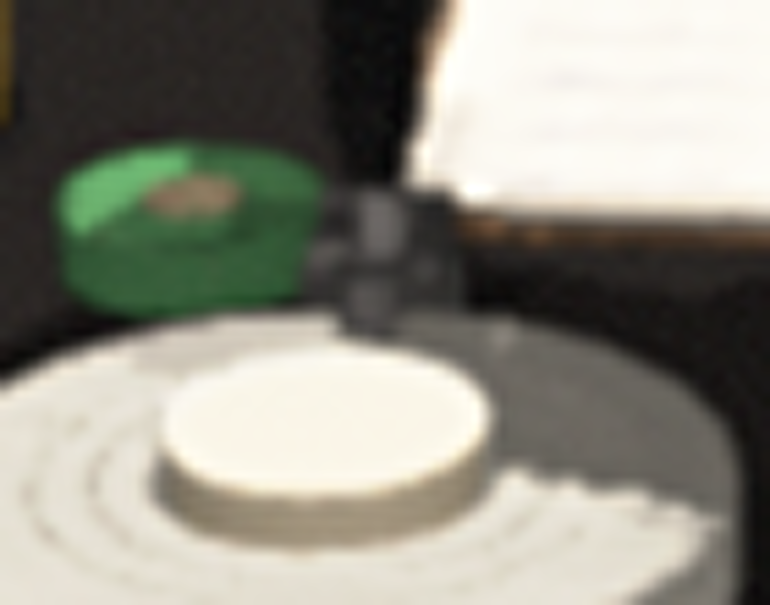

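The notch is still in front of the bolt and the finger is behind the knob at about 160 mm from the axis. I'll push in steps along +y.

Emit:
{"name": "play_rows", "arguments": {
  "motion": [
    [[0,4,0],[0,0,0],0],
    [[0,7,0],[0,0,0],0],
    [[0,10,0],[0,0,0],0],
    [[0,13,0],[0,0,0],0],
    [[0,16,0],[0,0,0],0]
  ]
}}

```text
time_s: 12.0
position: [0.5602, -0.192, 0.0654]
tcp_rot: [[-0.0, 0.086, 0.996], [-0.0, 0.996, -0.086], [-1.0, -0.0, -0.0]]
force: [-1.0, -1.4, 0.9]
opening: 0.007
```

Emit:
{"name": "play_rows", "arguments": {
  "motion": [
    [[0,3,0],[0,0,0],0],
    [[0,6,0],[0,0,0],0],
    [[0,9,0],[0,0,0],0],
    [[0,11,0],[0,0,0],0],
    [[0,12,0],[0,0,0],0],
    [[0,12,0],[0,0,0],0]
  ]
}}

```text
time_s: 12.6
position: [0.5613, -0.1799, 0.0654]
tcp_rot: [[0.0, 0.086, 0.996], [0.0, 0.996, -0.086], [-1.0, 0.0, 0.0]]
force: [0.3, -0.6, 0.9]
opening: 0.004
```

Radius is now about 132 mm with little resistance. I'll go on gently until it meets the stop.

Emit:
{"name": "play_rows", "arguments": {
  "motion": [
    [[0,1,0],[0,0,0],0],
    [[0,2,0],[0,0,0],0],
    [[0,2,0],[0,0,0],0],
    [[0,2,0],[0,0,0],0]
  ]
}}

```text
time_s: 13.0
position: [0.5615, -0.1781, 0.0654]
tcp_rot: [[0.0, 0.086, 0.996], [0.0, 0.996, -0.086], [-1.0, 0.0, 0.0]]
force: [-0.8, -0.3, 0.3]
opening: 0.004
```

Emit:
{"name": "play_rows", "arguments": {
  "motion": [
    [[0,1,0],[0,0,0],0],
    [[0,2,0],[0,0,0],0],
    [[0,2,0],[0,0,0],0]
  ]
}}

```text
time_s: 13.3
position: [0.5616, -0.1761, 0.0654]
tcp_rot: [[0.0, 0.086, 0.996], [0.0, 0.996, -0.086], [-1.0, 0.0, 0.0]]
force: [0.2, -0.8, 0.4]
opening: 0.007
```

Run:
```python
from h import *
c=bot.capture("side");crop(c["img"],260,330,170,225,11,"pics/s14.png")
s=bot.read_state();print(s["time_s"],s["position"],s["force"])
```

```text
13.35 [ 0.56164162 -0.17603514  0.06541498] [ 0.01607983 -0.42585649 -0.53083798]
```

View pics/s14.png

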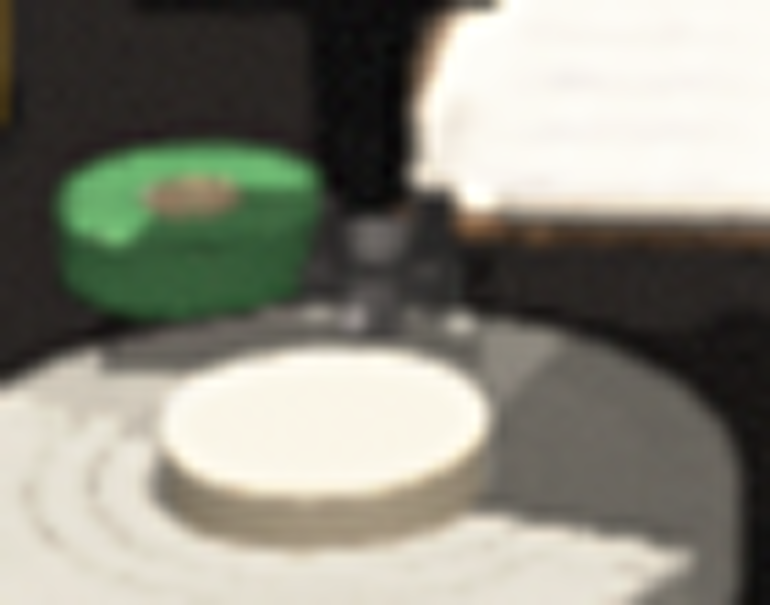

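Emit:
{"name": "play_rows", "arguments": {
  "motion": [
    [[0,1.5,0],[0,0,0],0],
    [[0,3,0],[0,0,0],0],
    [[0,3,0],[0,0,0],0]
  ]
}}

```text
time_s: 13.65
position: [0.5619, -0.1729, 0.0654]
tcp_rot: [[0.0, 0.086, 0.996], [0.0, 0.996, -0.086], [-1.0, 0.0, 0.0]]
force: [-0.4, -1.1, 0.6]
opening: 0.005
```

Emit:
{"name": "play_rows", "arguments": {
  "motion": [
    [[0,1.5,0],[0,0,0],0],
    [[0,3,0],[0,0,0],0],
    [[0,3,0],[0,0,0],0]
  ]
}}

```text
time_s: 13.95
position: [0.5621, -0.1721, 0.0655]
tcp_rot: [[0.0, 0.084, 0.996], [-0.004, 0.996, -0.084], [-1.0, -0.003, 0.0]]
force: [-1.7, -6.9, -0.8]
opening: 0.006
```

Emit:
{"name": "play_rows", "arguments": {
  "motion": [
    [[0,1,0],[0,0,0],0],
    [[0,1.5,0],[0,0,0],0],
    [[0,1.5,0],[0,0,0],0]
  ]
}}

```text
time_s: 14.25
position: [0.5622, -0.172, 0.0656]
tcp_rot: [[0.0, 0.084, 0.996], [-0.005, 0.996, -0.084], [-1.0, -0.005, 0.001]]
force: [-2.5, -10.8, -0.7]
opening: 0.003
```

It's a hard stop: 11 N with no further travel. I'll back off, lift, and clear the top view.

Emit:
{"name": "play_rows", "arguments": {
  "motion": [
    [[0,-5,0],[0,0,0],0],
    [[0,-20,0],[0,0,0],0],
    [[-10,-30,0],[0,0,0],0],
    [[-50,-30,0],[0,0,0],0],
    [[-95,-30,0],[0,0,0],0],
    [[-140,-30,0],[0,0,0],0],
    [[-170,0,-15],[0,0,0],0],
    [[-170,45,-30],[0,0,0],0]
  ]
}}

```text
time_s: 15.05
position: [0.5398, -0.1244, 0.2413]
tcp_rot: [[0.012, 0.09, 0.996], [-0.006, 0.996, -0.09], [-1.0, -0.004, 0.013]]
force: [1.1, 0.4, -0.6]
opening: 0.006
```

Emit:
{"name": "play_rows", "arguments": {
  "motion": [
    [[0,48,-10],[0,0,0],0],
    [[0,96,-20],[0,0,0],0],
    [[0,144,-30],[0,0,0],0],
    [[0,192,-45],[0,0,0],0],
    [[0,240,-60],[0,0,0],0],
    [[0,286,-75],[0,0,0],0],
    [[0,332,-90],[0,0,0],0],
    [[0,378,-105],[0,0,0],0]
  ]
}}

```text
time_s: 15.85
position: [0.4636, 0.266, 0.2363]
tcp_rot: [[0.001, 0.086, 0.996], [0.001, 0.996, -0.086], [-1.0, 0.001, 0.001]]
force: [0.6, -0.2, -0.8]
opening: 0.003
```

Emit:
{"name": "play_rows", "arguments": {
  "motion": [
    [[0,46,-20],[0,0,0],0],
    [[0,92,-40],[0,0,0],0],
    [[0,138,-60],[0,0,0],0],
    [[0,184,-80],[0,0,0],0],
    [[0,225,-100],[0,0,0],0],
    [[0,260,-130],[0,0,0],0],
    [[0,260,-130],[0,0,0],0]
  ]
}}

```text
time_s: 16.55
position: [0.3532, 0.539, 0.236]
tcp_rot: [[-0.001, 0.08, 0.997], [0.003, 0.997, -0.08], [-1.0, 0.003, -0.002]]
force: [0.7, -0.7, -0.8]
opening: 0.005
```

Run:
```python
from h import *
ctr=np.load("ctr.npy")
s=bot.read_state();print(s["time_s"],s["position"])
c=bot.capture("top");crop(c["img"],300,440,140,240,5.5,"pics/t15.png");cv2.imwrite("pics/t15f.png",c["img"]);print(notch_angle(c,ctr))
d=bot.capture("side");crop(d["img"],220,380,130,250,5,"pics/s15.png")
a=np.radians(-95);u=np.array([np.cos(a),np.sin(a)])
for r in(.107,.127): print(r,[((proj(c,[[*(ctr+r*u),.086]])[0]-[300,140])*5.5).round()])
```

```text
16.55 [0.35323404 0.53895479 0.23599058]
(np.float64(-98.58381724006033), np.float64(2.0), np.float64(104.0))
0.107 [array([576., 268.])]
0.127 [array([631., 276.])]
```

View pics/t15.png

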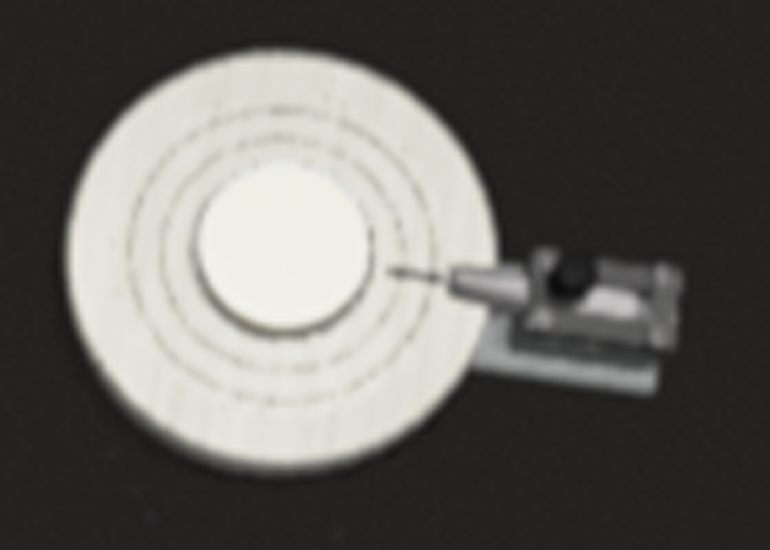

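View pics/s15.png

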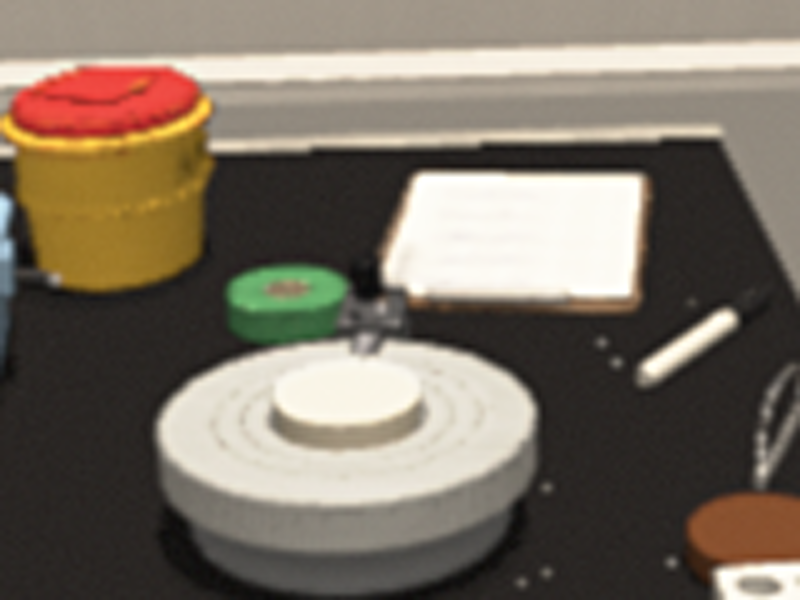

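The bolt fills the notch. The knob is at crop (573,272), against (576,268) predicted for fully home, and the dish is centred in its seat. The arm is clear, so I'll hand in.

```bash
python3 -c "
from rig import bot
print(bot.hand_in())"
```

```text
the job is handed in; nothing more can be done
None
```

The disc is stopped with its notch facing the slot, the bolt is fully home, and the dish is still in its seat. I handed the job in at about 16.7 s of the 45 s allowed.

- **Stopping:** I stopped the disc, coasting at about 4 rad/s, by pressing the shut fingertips on its flat top with up to about 18 N. I then dragged it round by touch through about 61°. The side view showed it still about 8° short, so I dragged it a further 8°.
- **Bolt:** I pushed the knob only after the side view showed the disc at rest and the notch within about 1° of the slot. It met a hard stop at about 11 N.
- **Last checks:** With the arm well clear, the top view showed the bolt filling the notch and the knob within about 1 mm of its fully-home position.
- **What disagreed:** The first drag fell short of the angle I had worked out. The finger stopped about 6 mm later in the push than its assumed thickness predicted, but the final top view confirms the bolt is home. The arm blocked the top camera during the work, so alignment before the push was judged from the side view only.

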